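# Lock the sample-jar carriage with a ball-lock pin

## Task

Slide the jar carriage by its push tab gently up against its stop on the docking bracket. Then take the ball-lock pin (the one with a button on its head) from the rack, find the bracket's hole with its nose and stand it there, and press it down by its button until its head sits flush on the bracket, then let go so that the button springs out and the balls lock underneath. The bracket's head is adjustable, so the hole may be off its nominal place: feel your way and do not force anything - a firm thumb's push is enough - and leave the other things where they are.

Things in the scene. Friction and masses are not known exactly. Their poses are not given: they have to be found in the camera images.
- dock_mid (a point): Nominal centre of the pin hole at the clevis head's top face, 75 mm above the table, fixed to the bracket's foot. The head is adjustable: the real hole lies up to 12 mm to the +x or -x side of this point, and the top face up to 2.5 mm higher or lower (neither is measured: look or feel); in y it is true. z up; +y is the way the carriage slides to its stop.
- dock: The docking bracket; origin on the table below that point, same axes. Its aluminium clevis head, on a steel column on the +x side (top 88 mm high), has two flat lugs, 60 mm wide (y): upper 12 mm thick, 20 mm of air, lower 10 mm thick, open below; a 15.3 mm vertical hole through both, 30 mm from their -x end. The head is stiff to shift sideways (12 N) or in height (40 N).
- carriage (a joint): How far (m) the jar carriage stands out along the bracket's -y. 0: its tongue is in line with the lugs' hole; it butts on its stop at about -0.0015; up to 0.14 out. Friction about 2 N, no spring: it stays where left. The tongue (10 mm thick, 48 to 58 mm above the table, slot 41 x 15.5 mm, long way x) runs between the lugs; the pin's tapered nose pulls it in line over the last 2 mm.
- push_tab (a point): On the centre line of the carriage's upright push tab, 15 mm below its top; moves with the carriage, axes as the bracket's. Tab: 12 mm thick along y, 30 mm wide along x, from 58 to 116 mm above the table, 98 mm to the -x and 110 mm to the -y side of the tongue's slot. Push its -y face or pinch its thickness from above.
- jar_top (a point): Centre of the top of the sample jar's black head, 194 mm above the table; the jar (90 mm diameter) is fixed on the carriage 98 mm to the +x side of the push tab. A thin yellow probe stands 24 mm higher.
- pin_grip (a point): The steel ball-lock pin, upright in the rack: middle of its grooved round head (28 mm diameter, 36 mm high; this point is 18 mm above the head's underside). z along the pin, away from its nose. Below the head: a 14 mm shank 68 mm long, its last 6 mm tapering to 10 mm. Mass about 0.13 kg.
- pin_seat (a point): Centre of the pin head's underside, the face that must lie on the upper lug. Two balls stand out of the shank 46 mm below it, 20 mm across: they cannot pass a hole until the button is pressed, so the unpressed pin stands in the upper lug's hole with this point about 49 mm above the lug; with its nose on the flat of the lug it is 68 mm above.
- button_top (a point): Centre of the top of the pin's spring button: 13 mm diameter, standing 9 mm out of the head when free, so 27 mm above the head's middle.
- pin_button (a joint): How far the button is pressed, m: 0 out, balls out; 0.005 fully in, balls withdrawn. Spring: 4 N to start, 10 N fully in; sliding the pin down by it takes 5 to 16 N, and a sharp rise after that means it is seated. In the holes the balls rub; they come out again only below the lower lug, when the head is within about 1 mm of the upper lug.
- plain_pin_center (a point): A plain steel pin in the rack, 18 mm shank, low domed head 28 mm diameter and 22 mm high, no button: too thick, leave it. Middle of its length.
- rack: Fixed grey pin rack, 50 (x) x 140 (y) x 80 mm high, with two 24 mm through holes 45 mm to either side of its centre along y; a pin rests in each with its head's underside on the rack's top. Origin: centre of its underside.
- meter_mid (a point): Bystander: grey hand meter 70 x 130 x 34 mm, its centre.
- marker_mid (a point): Bystander: white marker, 12 mm thick, about 130 mm long, lying; its centre.
- spare_jar_mid (a point): Bystander: glass jar with black cap, 84 mm wide, 120 mm high; its centre.
- spare_cap_mid (a point): Bystander: black ring, 60 mm wide, 20 mm high; its centre.
- mouthpieces_mid (a point): Bystander: open cardboard box 100 x 140 x 60 mm; its centre.
- driver_mid (a point): Bystander: screwdriver 200 mm long with black handle, lying; its centre.
Things that resemble listed ones, but are neither listed nor needed, are in the scene too. What is shaped like the part that bears pin_grip but orange or red is not meant.

How it is judged:
By the outcome, as a careful person would: the job done as asked, in the order asked, and still so for the second after the job is handed in, with the robot touching nothing.
It also fails if it takes over 72 s, if anything falls off the work surface, if the arm or the gripper's body presses on something with over 40 N, if the wrist force passes 120 N, or if a joint passes its speed limit or range.

## Robot

A 6-joint arm with a two-finger parallel gripper is mounted at the origin on the work surface. World frame = base frame: x ahead of the robot, y to its left, z up, the work surface at z = 0. Lengths are in m, angles in rad, forces in N, time in s.
With the tool pointing down it reaches from about 0.325 to 0.75 m from the base axis. Payload 7.6 kg.
Tool frame: the origin (TCP) lies on the centre line of the jaws, within the pads' length; the fingertips stand 17 mm ahead of it and the grasp point (between the pads) lies 2 mm behind it (arm.tcp_to_tips is the distance from the TCP to the fingertips, in m); x points along the fingers, z is the direction in which the jaws open and shut, and the axes are right-handed (so a half turn about x gives the same grasp; the last joint's range is limited). The gripper opens to 85 mm and grips with 20 to 120 N. Pads are 22 mm wide; open, the fingers measure 114 mm over their backs; the gripper's body (76 mm by 85 mm) begins 54 mm behind the grasp point. The pads swing forward as they close: fully open they stand 13 mm farther back than shut.
Start: joints at [-1.252, 0.052, 1.401, -0, 1.689, -0.07], TCP at [0.199, -0.486, 0.248] pointing down, gripper open.
Joint ranges: [-2.9, 2.9], [-0.91, 2.17], [0.12, 2.37], [-1.06, 4.2], [0.26, 2.73], [-2.93, 2.93]. Speed limits (rad/s): [2.57, 2.57, 3.01, 3.14, 3.14, 3.14].

## Interface

Orientations are given as a rotation vector (axis times angle).
In Python, from cell import status, vision, ticket, arm gives the robot as it stands.
- The arm moves only by the shell command python3 -m handwheel 'ROWS' [FORCE]. ROWS is JSON, a list of rows, each an object of numbers: "ax", "ay", "az": the turn, a rotation vector about the tool's x, y, z in degrees; "x", "y", "z": the shift along the tool's x, y, z in m; "gripper": the opening, from 0 (shut) to 1 (fully open). In form: [{"ax": .., "ay": .., "az": .., "x": .., "y": .., "z": .., "gripper": ..}, ...]. A call has 1 to 5 rows; each row is the pose to reach, as a shift and turn from the pose commanded when the call began, along the tool's axes at that moment; what a row does not reach only later rows make up. A row lasts 1/8 s, in which the tool goes at most 62.5 mm and 10.7 degrees, less where a joint would pass 70% of its speed; a pose out of reach is approached as far as the arm can. A call with a gripper value outside its range is refused whole. The fingers move at their own pace and stop on an object; FORCE is the grip in N (left out, the last holds). Time passes only in rows, so rows that repeat a pose let the fingers close. It gives the time, the measured TCP pose, the force and the opening at its end, in the units of the state.
- status.get_obs(): the state, without advancing time (a new reading comes with each control period).
- vision.get_image(name): name is "scene" or "side" or "wrist"; returns the picture (400x640x3 uint8, red, green, blue); there is no depth.
- vision.camera_model(name): a dict with "fx", "fy", "cx", "cy" (pixels), "extrinsics" (4x4, takes a point from camera to world coordinates). Camera axes: x right, y down, z forward; pixel columns grow to the right and rows downward; lengths in m; the calibration is good to about 2 mm. A picture is of the moment at which its call begins: read the wrist's pose just before it. camera_model takes no time and is no camera call; for the wrist camera it gives the pose at the moment of the call.
- ticket.finish_job(): hands the job in, once; it reports no verdict.
The state is a dict: "time_s": time; "joint_positions": joint angles; "qd": joint speeds; "effort": joint torques, N m; "tcp_pos": TCP position; "orientation": TCP orientation; "wrist_force": force on the tool from outside, world axes, zero at the start; "torque": the same for the moment, N m; "finger_gap": finger opening in m.
Only numpy, scipy, OpenCV 4.12 (cv2) and the standard library are available. Lean on these libraries where they do the work, as an engineer would, in place of code of your own. Each camera call takes 0.05 s, during which the arm holds its last target. There are 200 camera calls.

## Working session

There is one attempt and no reset: what is moved stays moved. The work goes in short steps, Python scripts to look and compute and a shell command to move; the robot and the scene stay as the last step left them, time stands still between calls to the robot, and variables do not carry over. Pictures are saved under pics/ and viewed, about 8 in all and at most 12, crops included, and the job is handed in when it is done.

```bash
mkdir -p pics; ls; cat > h.py <<'E'
import numpy as np, cv2, sys
from scipy.spatial.transform import Rotation as R
from cell import status, vision, ticket, arm
def snap(n,f,box=None,s=1):
    im=vision.get_image(n); np.save('pics/'+f+'.npy',im); c=im
    if box: c=im[box[1]:box[3],box[0]:box[2]]
    if s!=1: c=cv2.resize(c,None,fx=s,fy=s,interpolation=cv2.INTER_CUBIC)
    cv2.imwrite('pics/'+f+'.png',c[:,:,::-1]); return im
def ray(cm,u,v):
    E=np.array(cm['extrinsics']); d=E[:3,:3]@[(u-cm['cx'])/cm['fx'],(v-cm['cy'])/cm['fy'],1]
    return E[:3,3],d/np.linalg.norm(d)
def onz(cm,u,v,z):
    o,d=ray(cm,u,v); return o+d*(z-o[2])/d[2]
def proj(cm,p):
    E=np.array(cm['extrinsics']); q=E[:3,:3].T@(np.array(p)-E[:3,3]); return [cm['fx']*q[0]/q[2]+cm['cx'],cm['fy']*q[1]/q[2]+cm['cy']]
def tri(a,b):
    (o1,d1),(o2,d2)=a,b
    t=np.linalg.lstsq(np.stack([d1,-d2],1),o2-o1,rcond=None)[0]; p,q=o1+t[0]*d1,o2+t[1]*d2
    return (p+q)/2,np.linalg.norm(p-q)
def st():
    o=status.get_obs(); print('t',o['time_s'],'p',np.round(o['tcp_pos'],4),'F',np.round(o['wrist_force'],1),'gap',round(o['finger_gap'],4)); return o
def totool(dw):
    return R.from_rotvec(status.get_obs()['orientation']).inv().apply(dw)
E
python3 - <<'E'
from h import *
o=st(); print(R.from_rotvec(o['orientation']).as_matrix().round(3), arm.tcp_to_tips)
for n in ['scene','side','wrist']:
    snap(n,n+'0'); cm=vision.camera_model(n); print(n,cm['fx'],cm['cx'],cm['cy'],np.round(cm['extrinsics'],3).tolist())
a=[cv2.imread(f'pics/{n}0.png') for n in('scene','side')]
E
```

```text
pics
t 0.0 p [ 0.199  -0.4856  0.2475] F [-0.1 -0.   0.7] gap 0.0852
[[-0.     0.925  0.379]
 [ 0.002  0.379 -0.925]
 [-1.     0.    -0.002]] 0.017
scene 417.4199459624542 318.00223508815805 199.23763320396438 [[0.736, 0.41, -0.539, 1.208], [0.677, -0.435, 0.594, -0.7], [0.009, -0.802, -0.598, 0.842], [0.0, 0.0, 0.0, 1.0]]
side 463.04896950147355 321.1573417354859 204.86658077105378 [[0.967, -0.136, 0.214, 0.321], [-0.253, -0.474, 0.843, -1.017], [-0.013, -0.87, -0.493, 0.733], [0.0, 0.0, 0.0, 1.0]]
wrist 342.7518053863716 317.80575512987576 191.13349987807624 [[0.379, -0.894, -0.239, 0.26], [-0.925, -0.366, -0.098, -0.461], [-0.0, 0.258, -0.966, 0.374], [0.0, 0.0, 0.0, 1.0]]
```

View pics/scene0.png

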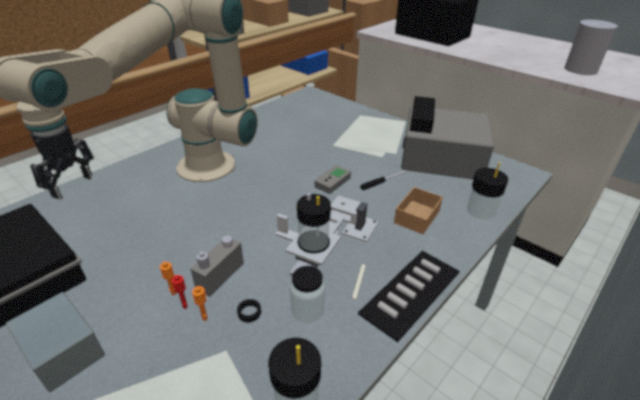

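View pics/side0.png

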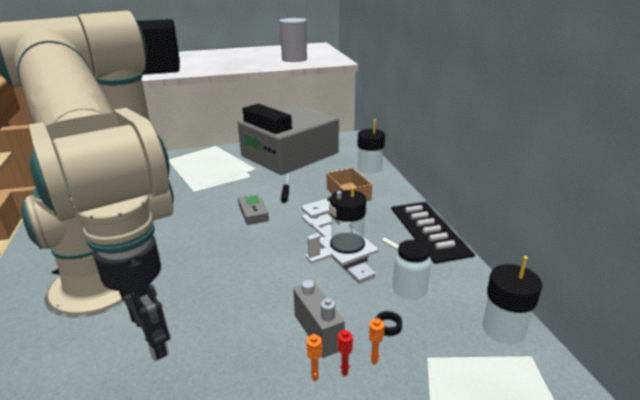

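Scene: the rack is at about (217,265) with two heads at (203,258) and (227,241). The carriage's push tab is at (282,224), the jar head at (314,210) and the bracket at about (350,215). Side: the rack heads are at (308,287) and (327,308), the tab at (314,245) and the bracket at about (322,212). Next I'll zoom in.

```bash
python3 - <<'E'
from h import *
a=np.load('pics/scene0.npy')[165:300,185:385]; b=np.load('pics/side0.npy')[175:350,275:395]
a=cv2.resize(a,(800//2*1,270),interpolation=cv2.INTER_CUBIC)
a=cv2.resize(np.load('pics/scene0.npy')[175:300,190:385],None,fx=2.4,fy=2.4,interpolation=cv2.INTER_CUBIC)
b=cv2.resize(b,None,fx=2.7,fy=2.7,interpolation=cv2.INTER_CUBIC)
H=max(a.shape[0],b.shape[0]); c=np.zeros((H,a.shape[1]+b.shape[1],3),np.uint8)
c[:a.shape[0],:a.shape[1]]=a; c[:b.shape[0],a.shape[1]:]=b; print(a.shape,b.shape)
cv2.imwrite('pics/z0.png',c[:,:,::-1])
E
```

```text
(300, 468, 3) (473, 324, 3)
```

View pics/z0.png

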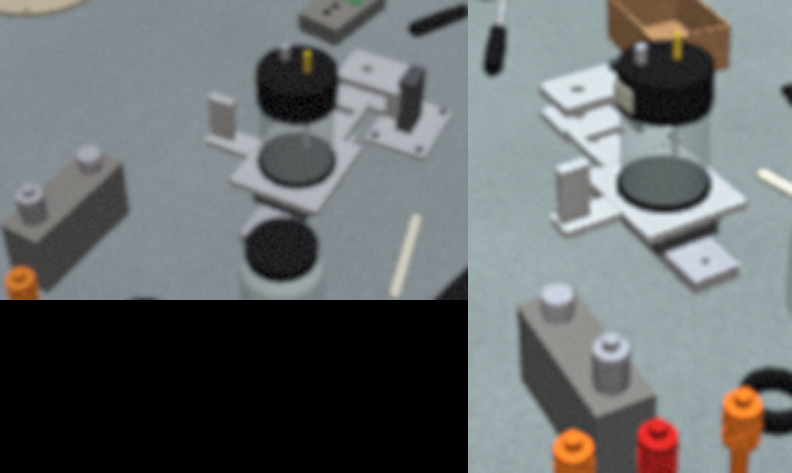

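The zoom shows:
- **Button pin:** the near pin in the rack; button top at scene (201.7,253.5) and side (328,302).
- **Tab top:** scene (282.5,216), side (314,236).
- **Lug hole:** scene (343,204), side (315.4,208).

```bash
python3 - <<'E'
from h import *
s,d=vision.camera_model('scene'),vision.camera_model('side')
S=lambda x,y:ray(s,x/2.4+190,y/2.4+175); D=lambda x,y:ray(d,(x-468)/2.7+275,y/2.7+175)
P={'button':((29,187),(611,342)),'plain':((90,153),(558,290)),'tab':((222,98),(573,165)),'hole':((367,69),(577,89)),'jartop':((297,71),(665,66)),'jarbase':((297,160),(664,184)),'probetip':((307,53),(678,33)),'lugcornerL':((350,52),(541,88)),'coltop':((412,72),(641,47))}
for k,(a,b) in P.items():
    p,e=tri(S(*a),D(*b)); print(k,p.round(4),round(e,4))
# hole at plane z=.075
print(onz(s,367/2.4+190,69/2.4+175,.075),onz(d,(577-468)/2.7+275,89/2.7+175,.075))
# rack far/near top edge in side: (517,308),(597,412),(655,388)
for q in [(517,308),(597,412),(655,388)]: print('rack',onz(d,(q[0]-468)/2.7+275,q[1]/2.7+175,.08).round(4))
E
```

```text
button [ 0.502  -0.3434  0.1214] 0.003
plain [ 0.484  -0.2545  0.1013] 0.0016
tab [ 0.5337 -0.1023  0.1151] 0.0005
hole [0.5867 0.0973 0.0745] 0.0005
jartop [ 0.6271 -0.0762  0.1886] 0.0007
jarbase [ 0.628  -0.0767  0.0605] 0.0009
probetip [ 0.6397 -0.0743  0.2187] 0.0006
lugcornerL [0.5498 0.1071 0.0766] 0.0006
coltop [0.6577 0.0948 0.1123] 0.0068
[0.58736435 0.09645577 0.075     ] [0.58650957 0.09684728 0.075     ]
rack [ 0.4524 -0.2408  0.08  ]
rack [ 0.4848 -0.3696  0.08  ]
rack [ 0.5324 -0.3573  0.08  ]
```

```bash
python3 -m handwheel '[{"y":0.0445,"z":-0.0187,"ax":-8.3,"gripper":0},{"y":0.089,"z":-0.0374,"ax":-16.6,"gripper":0},{"y":0.1335,"z":-0.056,"ax":-25,"gripper":0},{"y":0.178,"z":-0.075,"ax":-33.3,"gripper":0},{"y":0.2225,"z":-0.0935,"ax":-41.6,"gripper":0}]' 30
python3 - <<'E'
from h import *
o=st(); print(R.from_rotvec(o['orientation']).as_matrix().round(3))
print(totool([.540-o['tcp_pos'][0],-.144-o['tcp_pos'][1],0]))
E
```

```text
t 0.15 p [ 0.199  -0.4856  0.2477] F [ 0.5 -0.   0. ] gap 0.0859
[[-0.     0.925  0.379]
 [ 0.001  0.379 -0.925]
 [-1.     0.    -0.001]]
[ 2.74885154e-04  4.45073674e-01 -1.86843566e-01]schema error: expected keys ax, ay, az, x, y, z, gripper
```

All the keys have to be given.

```bash
python3 -m handwheel '[{"ax":-8.3,"ay":0,"az":0,"x":0,"y":0.0445,"z":-0.0187,"gripper":0},{"ax":-16.6,"ay":0,"az":0,"x":0,"y":0.089,"z":-0.0374,"gripper":0},{"ax":-25,"ay":0,"az":0,"x":0,"y":0.1335,"z":-0.056,"gripper":0},{"ax":-33.3,"ay":0,"az":0,"x":0,"y":0.178,"z":-0.075,"gripper":0},{"ax":-41.6,"ay":0,"az":0,"x":0,"y":0.2225,"z":-0.0935,"gripper":0}]' 30
python3 - <<'E'
from h import *
o=st(); print(R.from_rotvec(o['orientation']).as_matrix().round(3))
print(totool([.540-o['tcp_pos'][0],-.144-o['tcp_pos'][1],0]))
E
```

```text
time_s: 0.78
tcp_pos: [0.3703, -0.3137, 0.2481]
orientation: [0.354, 1.542, -0.354]
wrist_force: [0.4, -0.3, -0.5]
finger_gap: 0.0002
t 0.775 p [ 0.3703 -0.3137  0.2481] F [ 0.4 -0.3 -0.5] gap 0.0002
[[-0.     0.436  0.9  ]
 [ 0.     0.9   -0.436]
 [-1.     0.    -0.   ]]
[-1.18907727e-05  2.26673130e-01  7.87085866e-02]
```

```bash
python3 -m handwheel '[{"ax":-8.3,"ay":0,"az":0,"x":0,"y":0.045,"z":0.0157,"gripper":0},{"ax":-16.6,"ay":0,"az":0,"x":0,"y":0.09,"z":0.0315,"gripper":0},{"ax":-25,"ay":0,"az":0,"x":0,"y":0.136,"z":0.047,"gripper":0},{"ax":-33.3,"ay":0,"az":0,"x":0,"y":0.181,"z":0.063,"gripper":0},{"ax":-41.4,"ay":0,"az":0,"x":0,"y":0.2267,"z":0.0787,"gripper":0}]' 30
python3 - <<'E'
from h import *
o=st(); print(R.from_rotvec(o['orientation']).as_matrix().round(3))
snap('wrist','w1'); cm=vision.camera_model('wrist'); np.save('pics/w1cm.npy',cm['extrinsics'])
print(np.round(cm['extrinsics'],3).tolist())
print('tab',proj(cm,(.5337,-.1023,.1151)),'hole',proj(cm,(.5868,.0968,.075)))
E
```

```text
time_s: 1.4
tcp_pos: [0.5409, -0.1448, 0.248]
orientation: [-0.213, 1.561, 0.213]
wrist_force: [-0.3, -0.6, -1.2]
finger_gap: 0.0
t 1.4 p [ 0.5409 -0.1448  0.248 ] F [-0.3 -0.6 -1.2] gap 0.0
[[-0.    -0.268  0.963]
 [-0.     0.963  0.268]
 [-1.     0.    -0.   ]]
[[0.961, 0.268, 0.073, 0.525], [0.278, -0.928, -0.247, -0.078], [0.002, 0.257, -0.966, 0.374], [0.0, 0.0, 0.0, 1.0]]
tab [np.float64(318.8231428619793), np.float64(135.24660123637514)] hole [np.float64(464.54891684351037), np.float64(-114.42948067880809)]
```

View pics/w1.png

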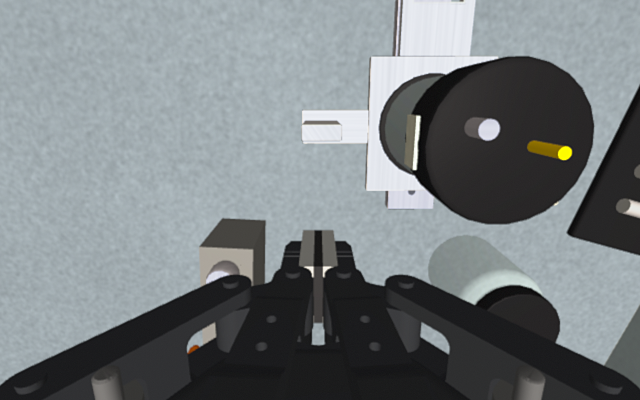

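The tab is at (322,131), close to the predicted (319,135), and the yaw is aligned. Next I go down behind the tab and push.

```bash
python3 -m handwheel '[{"ax":0,"ay":0,"az":0,"x":0.04,"y":0,"z":0,"gripper":0},{"ax":0,"ay":0,"az":0,"x":0.08,"y":0,"z":0,"gripper":0},{"ax":0,"ay":0,"az":0,"x":0.12,"y":0,"z":0,"gripper":0},{"ax":0,"ay":0,"az":0,"x":0.135,"y":0,"z":0,"gripper":0},{"ax":0,"ay":0,"az":0,"x":0.135,"y":0.01,"z":0,"gripper":0}]'
python3 -m handwheel '[{"ax":0,"ay":0,"az":0,"x":0,"y":0.006,"z":0,"gripper":0},{"ax":0,"ay":0,"az":0,"x":0,"y":0.012,"z":0,"gripper":0},{"ax":0,"ay":0,"az":0,"x":0,"y":0.018,"z":0,"gripper":0},{"ax":0,"ay":0,"az":0,"x":0,"y":0.024,"z":0,"gripper":0},{"ax":0,"ay":0,"az":0,"x":0,"y":0.03,"z":0,"gripper":0}]'
python3 -m handwheel '[{"ax":0,"ay":0,"az":0,"x":0,"y":0.006,"z":0,"gripper":0},{"ax":0,"ay":0,"az":0,"x":0,"y":0.012,"z":0,"gripper":0},{"ax":0,"ay":0,"az":0,"x":0,"y":0.018,"z":0,"gripper":0},{"ax":0,"ay":0,"az":0,"x":0,"y":0.024,"z":0,"gripper":0},{"ax":0,"ay":0,"az":0,"x":0,"y":0.03,"z":0,"gripper":0}]'
```

```text
time_s: 2.08
tcp_pos: [0.537, -0.1364, 0.1129]
orientation: [-0.208, 1.562, 0.209]
wrist_force: [0.4, 0.2, 0.9]
finger_gap: 0.0002
time_s: 2.7
tcp_pos: [0.5292, -0.1077, 0.1148]
orientation: [-0.21, 1.56, 0.208]
wrist_force: [-4.3, -3.9, -2.3]
finger_gap: -0.0
time_s: 3.32
tcp_pos: [0.5212, -0.0788, 0.1148]
orientation: [-0.21, 1.561, 0.208]
wrist_force: [-6.4, -4.6, 0.6]
finger_gap: 0.0001
```

The sideways force of about −7 N in bracket x suggests I'm rubbing on the jar. I'll shift 3 mm away from it and check.

```bash
python3 -m handwheel '[{"ax":0,"ay":0,"az":0,"x":0,"y":0,"z":-0.003,"gripper":0},{"ax":0,"ay":0,"az":0,"x":0,"y":0,"z":-0.003,"gripper":0}]'
python3 - <<'E'
from h import *
o=st(); print(R.from_rotvec(o['orientation']).as_matrix().round(3)); snap('side','s2',(240,140,440,290),4)
E
```

```text
time_s: 3.58
tcp_pos: [0.5193, -0.0793, 0.1148]
orientation: [-0.21, 1.558, 0.209]
wrist_force: [0.5, -0.6, -0.0]
finger_gap: -0.0001
t 3.575 p [ 0.5193 -0.0793  0.1148] F [ 0.5 -0.6 -0. ] gap -0.0001
[[ 0.003 -0.264  0.965]
 [-0.     0.965  0.264]
 [-1.    -0.001  0.003]]
```

View pics/s2.png

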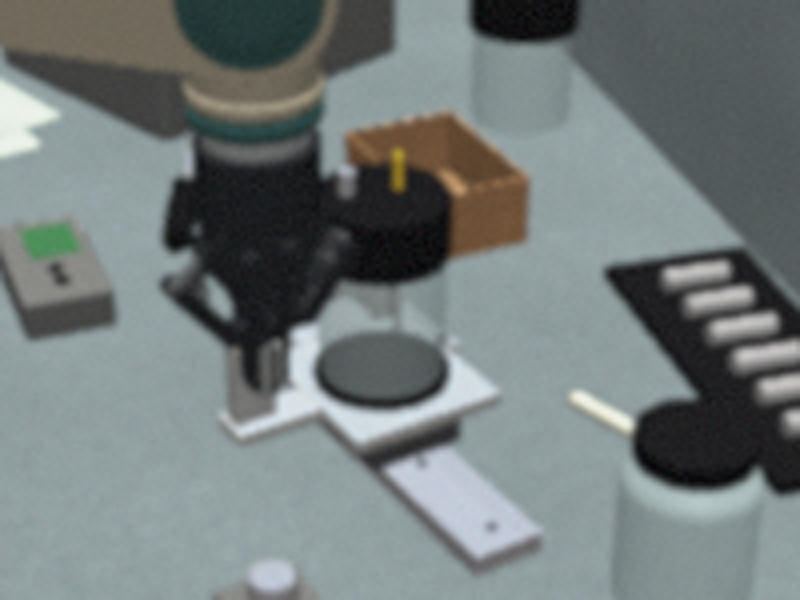

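The side view shows the right-hand finger linkage beside the jar's head. I'll move 4 mm further away and carry on pushing in small steps.

```bash
python3 -m handwheel '[{"ax":0,"ay":0,"az":0,"x":0,"y":-0.002,"z":-0.002,"gripper":0},{"ax":0,"ay":0,"az":0,"x":0,"y":-0.002,"z":-0.0045,"gripper":0},{"ax":0,"ay":0,"az":0,"x":0,"y":0.002,"z":-0.0045,"gripper":0},{"ax":0,"ay":0,"az":0,"x":0,"y":0.006,"z":-0.0045,"gripper":0}]'
python3 -m handwheel '[{"ax":0,"ay":0,"az":0,"x":0,"y":0.003,"z":0,"gripper":0},{"ax":0,"ay":0,"az":0,"x":0,"y":0.006,"z":0,"gripper":0}]'
python3 -m handwheel '[{"ax":0,"ay":0,"az":0,"x":0,"y":0.003,"z":0,"gripper":0},{"ax":0,"ay":0,"az":0,"x":0,"y":0.005,"z":0,"gripper":0}]'
python3 - <<'E'
from h import *
o=st(); p=o['tcp_pos']-np.array([.5337,-.1023,0]); print('by progress of tcp from tab orig',p@[-.268,.963,0], p@[.963,.268,0])
snap('side','s3'); snap('scene','c3')
a=np.load('pics/side0.npy')
E
```

```text
time_s: 4.12
tcp_pos: [0.5126, -0.0744, 0.1133]
orientation: [-0.209, 1.561, 0.209]
wrist_force: [-0.0, -0.3, -0.2]
finger_gap: -0.0001
time_s: 4.38
tcp_pos: [0.5111, -0.0687, 0.1133]
orientation: [-0.21, 1.561, 0.209]
wrist_force: [1.3, -0.0, 0.0]
finger_gap: 0.0
time_s: 4.62
tcp_pos: [0.5099, -0.0642, 0.1133]
orientation: [-0.21, 1.56, 0.209]
wrist_force: [1.5, -1.0, -0.4]
finger_gap: 0.0001
t 4.625 p [ 0.5099 -0.0642  0.1133] F [ 1.5 -1.  -0.4] gap 0.0001
by progress of tcp from tab orig 0.043046618101430685 -0.012746535486162454
```

```bash
for i in 1; do :; done
python3 -m handwheel '[{"ax":0,"ay":0,"az":0,"x":0,"y":0.0015,"z":0,"gripper":0},{"ax":0,"ay":0,"az":0,"x":0,"y":0.003,"z":0,"gripper":0}]' | grep -E "tcp|force"
python3 -m handwheel '[{"ax":0,"ay":0,"az":0,"x":0,"y":0.001,"z":0,"gripper":0},{"ax":0,"ay":0,"az":0,"x":0,"y":0.002,"z":0,"gripper":0}]' | grep -E "tcp|force"
python3 -m handwheel '[{"ax":0,"ay":0,"az":0,"x":0,"y":0.001,"z":0,"gripper":0},{"ax":0,"ay":0,"az":0,"x":0,"y":0.0015,"z":0,"gripper":0}]' | grep -E "tcp|force"
```

```text
tcp_pos: [0.509, -0.0613, 0.1133]
wrist_force: [0.0, -1.2, -0.2]
tcp_pos: [0.5085, -0.0593, 0.1133]
wrist_force: [-0.6, -2.3, 0.0]
tcp_pos: [0.5081, -0.0578, 0.1133]
wrist_force: [0.4, -2.0, -0.5]
```

```bash

python3 -m handwheel '[{"ax":0,"ay":0,"az":0,"x":0,"y":0.0008,"z":0,"gripper":0},{"ax":0,"ay":0,"az":0,"x":0,"y":0.001,"z":0,"gripper":0}]' | grep -E "tcp|force"
python3 -m handwheel '[{"ax":0,"ay":0,"az":0,"x":0,"y":0.0008,"z":0,"gripper":0},{"ax":0,"ay":0,"az":0,"x":0,"y":0.001,"z":0,"gripper":0}]' | grep -E "tcp|force"
python3 -m handwheel '[{"ax":0,"ay":0,"az":0,"x":0,"y":0.0008,"z":0,"gripper":0},{"ax":0,"ay":0,"az":0,"x":0,"y":0.001,"z":0,"gripper":0}]' | grep -E "tcp|force"
```

```text
tcp_pos: [0.5078, -0.0569, 0.1133]
wrist_force: [-0.1, -1.7, -0.6]
tcp_pos: [0.5076, -0.0563, 0.1133]
wrist_force: [1.5, -5.4, -0.9]
tcp_pos: [0.5076, -0.0562, 0.1133]
wrist_force: [2.5, -10.2, -2.3]
```

The carriage is on its stop: a 10 N rise with no further motion, after about 68 mm of travel. I'll back off and go above the pin.

```bash

python3 -m handwheel '[{"ax":0,"ay":0,"az":0,"x":0,"y":-0.025,"z":-0.003,"gripper":0},{"ax":0,"ay":0,"az":0,"x":-0.045,"y":-0.045,"z":-0.006,"gripper":0},{"ax":0,"ay":0,"az":0,"x":-0.09,"y":-0.07,"z":-0.015,"gripper":0},{"ax":0,"ay":0,"az":0,"x":-0.1,"y":-0.115,"z":-0.03,"gripper":0.65},{"ax":0,"ay":0,"az":0,"x":-0.1,"y":-0.165,"z":-0.045,"gripper":0.65}]' | grep -E "tcp|force"
python3 -m handwheel '[{"ax":0,"ay":0,"az":0,"x":0,"y":-0.045,"z":-0.015,"gripper":0.65},{"ax":0,"ay":0,"az":0,"x":0,"y":-0.085,"z":-0.028,"gripper":0.65},{"ax":0,"ay":0,"az":0,"x":0,"y":-0.11,"z":-0.036,"gripper":0.65},{"ax":0,"ay":0,"az":0,"x":0,"y":-0.11,"z":-0.036,"gripper":0.65},{"ax":0,"ay":0,"az":0,"x":0,"y":-0.11,"z":-0.036,"gripper":0.65}]' | grep -E "tcp|force"
python3 - <<'E'
from h import *
o=st(); cm=vision.camera_model('wrist'); snap('wrist','w4'); np.save('pics/w4cm.npy',cm['extrinsics'])
print('button',proj(cm,(.502,-.3434,.125)),'tab',totool(np.array([.502,-.3434,.2])-o['tcp_pos']))
E
```

```text
tcp_pos: [0.5079, -0.2266, 0.2151]
wrist_force: [0.7, -0.2, -0.7]
tcp_pos: [0.5019, -0.3406, 0.2131]
wrist_force: [-0.0, 0.5, -0.2]
t 7.475 p [ 0.5019 -0.3406  0.2131] F [-0.   0.5 -0.2] gap 0.0556
button [np.float64(316.28298939207434), np.float64(207.0062995637681)] tab [ 0.01314756 -0.00273505 -0.00061238]
```

View pics/w4.png

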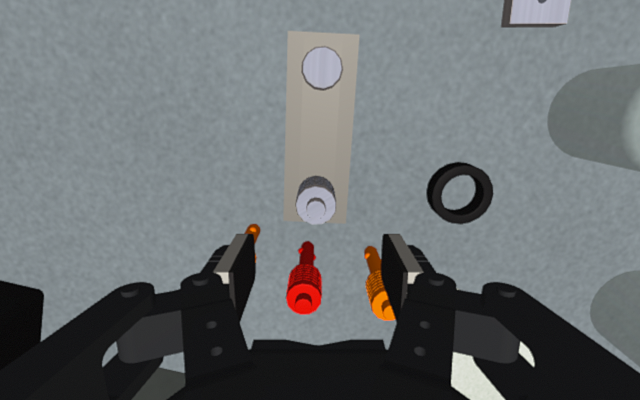

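The button is at (316,208), exactly as predicted. The orange and red look-alikes stand close by, so I'll check their clearance.

```bash
python3 - <<'E'
from h import *
cm=vision.camera_model('wrist'); p0=np.array([.502,-.3434])
for n,u,v,z in [('redbase',308,244,0),('redtop',304,297,.113),('oL',254,229,0),('oR',371,250,0),('oRtop',388,305,.113),('btn',316.5,208,.125),('headtop',316,203,.116)]:
    p=onz(cm,u,v,z); print(n,p.round(3),'bracket x,y rel',((p[:2]-p0)@np.array([.963,.268])).round(3),((p[:2]-p0)@np.array([-.268,.963])).round(3))
E
```

```text
redbase [ 0.515 -0.424  0.   ] bracket x,y rel -0.01 -0.081
redtop [ 0.513 -0.417  0.113] bracket x,y rel -0.009 -0.074
oL [ 0.455 -0.423  0.   ] bracket x,y rel -0.066 -0.064
oR [ 0.582 -0.413  0.   ] bracket x,y rel 0.058 -0.088
oRtop [ 0.575 -0.407  0.113] bracket x,y rel 0.054 -0.081
btn [ 0.502 -0.344  0.125] bracket x,y rel 0.0 -0.001
headtop [ 0.502 -0.343  0.116] bracket x,y rel -0.0 0.0
```

```bash

python3 -m handwheel '[{"ax":0,"ay":0,"az":0,"x":0.03,"y":-0.0027,"z":-0.0003,"gripper":0.65},{"ax":0,"ay":0,"az":0,"x":0.06,"y":-0.0027,"z":-0.0003,"gripper":0.65},{"ax":0,"ay":0,"az":0,"x":0.09,"y":-0.0027,"z":-0.0003,"gripper":0.65},{"ax":0,"ay":0,"az":0,"x":0.109,"y":-0.0027,"z":-0.0003,"gripper":0.65},{"ax":0,"ay":0,"az":0,"x":0.109,"y":-0.0027,"z":-0.0003,"gripper":0.65}]' | grep -E "tcp|force|gap"
python3 -m handwheel '[{"ax":0,"ay":0,"az":0,"x":0,"y":0,"z":0,"gripper":0.2},{"ax":0,"ay":0,"az":0,"x":0,"y":0,"z":0,"gripper":0.2},{"ax":0,"ay":0,"az":0,"x":0,"y":0,"z":0,"gripper":0.2},{"ax":0,"ay":0,"az":0,"x":0,"y":0,"z":0,"gripper":0.2}]' 60 | grep -E "tcp|force|gap"
```

```text
tcp_pos: [0.5017, -0.3432, 0.1031]
wrist_force: [-0.6, 0.2, -0.5]
finger_gap: 0.0553
tcp_pos: [0.5028, -0.3448, 0.1064]
wrist_force: [-1.5, 0.0, 6.0]
finger_gap: 0.0262
```

```bash

python3 -m handwheel '[{"ax":0,"ay":0,"az":0,"x":-0.02,"y":0,"z":0,"gripper":0.2},{"ax":0,"ay":0,"az":0,"x":-0.06,"y":0,"z":0,"gripper":0.2},{"ax":0,"ay":0,"az":0,"x":-0.11,"y":0,"z":0,"gripper":0.2},{"ax":0,"ay":0,"az":0,"x":-0.12,"y":0,"z":0,"gripper":0.2},{"ax":0,"ay":0,"az":0,"x":-0.12,"y":0,"z":0,"gripper":0.2}]' | grep -E "tcp|force|gap"
python3 - <<'E'
from h import *
o=st(); print(o['torque'],R.from_rotvec(o['orientation']).as_matrix().round(3))
w=snap('wrist','w5'); s=snap('side','s5'); c=snap('scene','c5')
for n in('scene','side'):
    print(n,proj(vision.camera_model(n),o['tcp_pos']))
d=vision.camera_model('side'); u,v=map(int,proj(d,o['tcp_pos'])); 
d2=vision.camera_model('scene'); u2,v2=map(int,proj(d2,o['tcp_pos']))
f=lambda i,u,v:cv2.resize(i[v-45:v+75,u-40:u+40],None,fx=3.6,fy=3.6,interpolation=cv2.INTER_CUBIC)
a,b=f(s,u,v),f(c,u2,v2); e=cv2.resize(w[150:400,220:420],None,fx=1.1,fy=1.1)
e=np.vstack([e,np.zeros((a.shape[0]-e.shape[0],e.shape[1],3),np.uint8)])
cv2.imwrite('pics/m5.png',np.hstack([a,b,e])[:,:,::-1]); print(u,v,u2,v2,a.shape,e.shape)
E
```

```text
tcp_pos: [0.5021, -0.3443, 0.2249]
wrist_force: [0.5, 0.6, -2.8]
finger_gap: 0.0265
t 9.275 p [ 0.5021 -0.3443  0.2249] F [ 0.5  0.6 -2.8] gap 0.0265
[-0.02770538  0.02192709 -0.04130837] [[ 0.001 -0.263  0.965]
 [-0.001  0.965  0.263]
 [-1.    -0.001  0.001]]
scene [np.float64(194.5097158228192), np.float64(221.18565804166295)]
side [np.float64(327.41913227979563), np.float64(258.3513490664837)]
327 258 194 221 (432, 288, 3) (432, 220, 3)
```

View pics/m5.png

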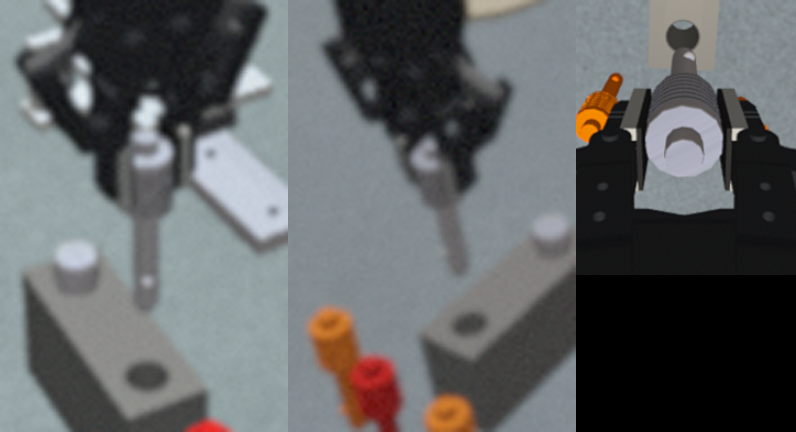

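The pin is held and nearly upright. I'll triangulate its button and nose to check tilt and height.

```bash
python3 - <<'E'
from h import *
s,d=vision.camera_model('scene'),vision.camera_model('side')
D=lambda x,y:ray(d,x/3.6+287,y/3.6+213); S=lambda x,y:ray(s,(x-288)/3.6+154,y/3.6+176)
b,e=tri(S(426,152),D(150,140)); n,e2=tri(S(460,272),D(146,306)); hb,e3=tri(S(441,207),D(147,212))
print(b,e,n,e2,hb,e3); print('axis',(b-n)/np.linalg.norm(b-n),np.linalg.norm(b-n), n-np.array(status.get_obs()['tcp_pos']))
o=status.get_obs(); h=np.array([.587,.097]); q=R.from_rotvec(o['orientation']).inv().apply(np.r_[h-o['tcp_pos'][:2],0]); print('to hole tool',q)
E
```

```text
[ 0.50440119 -0.34829015  0.23974722] 0.0037339236399469016 [ 0.5023121  -0.34269029  0.12805189] 0.0004868568460873294 [ 0.50344452 -0.34566698  0.19181876] 0.004434088676013495
axis [ 0.01867674 -0.05006354  0.99857139] 0.11185513444284097 [ 0.00086445  0.0011624  -0.09395582]
to hole tool [0.00074784 0.40274923 0.19865247]
```

```bash

python3 -m handwheel '[{"ax":0,"ay":0,"az":0,"x":-0.045,"y":0.02,"z":0.007,"gripper":0.2},{"ax":0,"ay":0,"az":0,"x":-0.045,"y":0.07,"z":0.024,"gripper":0.2},{"ax":0,"ay":0,"az":0,"x":-0.045,"y":0.12,"z":0.041,"gripper":0.2},{"ax":0,"ay":0,"az":0,"x":-0.045,"y":0.17,"z":0.058,"gripper":0.2},{"ax":0,"ay":0,"az":0,"x":-0.045,"y":0.22,"z":0.075,"gripper":0.2}]' | grep -E "tcp|force|gap"
python3 -m handwheel '[{"ax":0,"ay":0,"az":0,"x":0,"y":0.05,"z":0.017,"gripper":0.2},{"ax":0,"ay":0,"az":0,"x":0,"y":0.1,"z":0.034,"gripper":0.2},{"ax":0,"ay":0,"az":0,"x":0,"y":0.15,"z":0.051,"gripper":0.2},{"ax":0,"ay":0,"az":0,"x":0,"y":0.183,"z":0.063,"gripper":0.2},{"ax":0,"ay":0,"az":0,"x":0,"y":0.183,"z":0.063,"gripper":0.2}]' | grep -E "tcp|force|gap"
python3 - <<'E'
from h import *
o=st(); cm=vision.camera_model('wrist'); snap('wrist','w6'); np.save('pics/w6cm.npy',cm['extrinsics'])
print('hole',proj(cm,(.587,.097,.075)),R.from_rotvec(o['orientation']).as_matrix().round(3))
E
```

```text
tcp_pos: [0.5159, -0.1105, 0.2676]
wrist_force: [1.1, 0.1, -1.6]
finger_gap: 0.0264
tcp_pos: [0.5285, 0.0829, 0.2675]
wrist_force: [-0.4, -0.1, -1.6]
finger_gap: 0.0263
t 10.675 p [0.5285 0.0829 0.2675] F [-0.4 -0.1 -1.6] gap 0.0263
hole [np.float64(381.4660601216026), np.float64(172.97544411514798)] [[-0.003 -0.267  0.964]
 [-0.     0.964  0.267]
 [-1.     0.001 -0.003]]
```

View pics/w6.png

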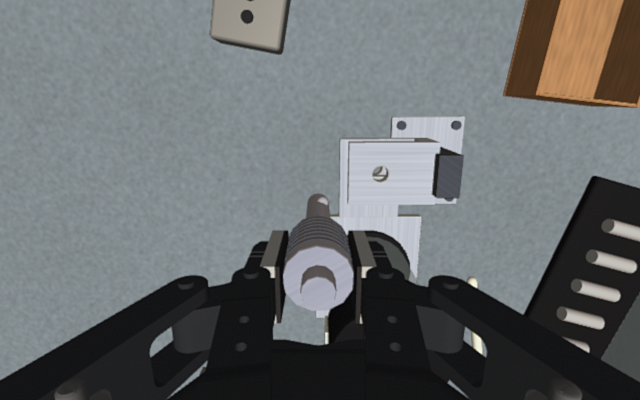

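The hole is at (380,173), 1 px from the prediction, and the nose tip is at about (318,200). I'll work out the correction from the nose to the hole.

```bash
python3 - <<'E'
from h import *
im=np.load('pics/w6.npy'); cm=vision.camera_model('wrist'); o=status.get_obs()
g=cv2.cvtColor(im,cv2.COLOR_RGB2GRAY); c=g[163:185,370:392]; m=(c<np.median(c)-40).astype(np.uint8)
ct=max(cv2.findContours(m,0,2)[0],key=cv2.contourArea); (u,v),r=cv2.minEnclosingCircle(ct); u+=370;v+=163; print('hole px',u,v,r)
h=onz(cm,u,v,.075); print('hole',h)
n=g[188:225,300:336]; print(n[::3,::3])
for q in[(317,200),(318,202)]: print('nose off tcp',onz(cm,*q,o['tcp_pos'][2]-.0944)-o['tcp_pos'])
print('tool shift',totool(h-o['tcp_pos']))
E
```

```text
hole px 380.1129035949707 173.53225803375244 8.244702339172363
hole [0.58618679 0.09447679 0.075     ]
[[137 135 133 138 138 138 141 134 136 132 134 138]
 [129 138 140 132 131 132 133 136 138 131 136 139]
 [134 134 139 136 123  84  81  96 135 136 133 137]
 [138 133 136 110  73  78  81 121 116 135 142 139]
 [136 137 136  71  76  79 139 182 180 127 133 137]
 [135 137 137  73  76  79  80  89 153 149 132 138]
 [140 143 127  73  76  79  83  87  84  83 144 137]
 [139 138 116  74  76  78  83  87  86  84 141 138]
 [140 138 107  74  77  78  83  87  87  85 132 142]
 [135 140  95  73  76  80  79  87  86  85  90  88]
 [141 128  73  66  74  82  82  82  71  69  97 201]
 [106  64  69  64  74  83  82  83  72  69  74  71]
 [ 70  72  68  66  69  76  83  76  66  69  77  69]]
nose off tcp [-4.83479995e-04  1.27833279e-05 -9.44000000e-02]
nose off tcp [ 0.00053503 -0.00115945 -0.0944    ]
tool shift [ 0.19254245 -0.00278232  0.05952521]
```

```bash

python3 -m handwheel '[{"ax":0,"ay":0,"az":0,"x":0,"y":-0.0025,"z":0.04,"gripper":0.2},{"ax":0,"ay":0,"az":0,"x":0.02,"y":-0.0025,"z":0.06,"gripper":0.2},{"ax":0,"ay":0,"az":0,"x":0.06,"y":-0.0025,"z":0.06,"gripper":0.2},{"ax":0,"ay":0,"az":0,"x":0.085,"y":-0.0025,"z":0.06,"gripper":0.2},{"ax":0,"ay":0,"az":0,"x":0.085,"y":-0.0025,"z":0.06,"gripper":0.2}]' | grep -E "tcp|force|gap"
python3 - <<'E'
from h import *
o=st(); print(R.from_rotvec(o['orientation']).as_matrix().round(3), totool(np.array([.5866,.0957,.1])-o['tcp_pos']))
w=snap('wrist','w7'); s=snap('side','s7'); c=snap('scene','c7')
p=o['tcp_pos']-np.array([0,0,.08])
f=lambda i,n:(lambda u,v:(print(n,u,v),cv2.resize(i[v-50:v+50,u-33:u+33],None,fx=4,fy=4,interpolation=cv2.INTER_CUBIC))[1])(*map(int,proj(vision.camera_model(n),p)))
a,b=f(s,'side'),f(c,'scene'); e=cv2.resize(w[130:340,250:380],None,fx=1.9,fy=1.9)
cv2.imwrite('pics/m7.png',np.hstack([a,b,np.pad(e,((0,400-e.shape[0]),(0,0),(0,0)))])[:,:,::-1])
E
```

```text
tcp_pos: [0.5863, 0.0928, 0.1811]
wrist_force: [-0.5, -0.6, -1.9]
finger_gap: 0.0265
t 11.35 p [0.5863 0.0928 0.1811] F [-0.5 -0.6 -1.9] gap 0.0265
[[-0.006 -0.262  0.965]
 [-0.001  0.965  0.262]
 [-1.     0.001 -0.006]] [0.08106375 0.00268271 0.00160514]
side 315 200
scene 342 197
```

View pics/m7.png

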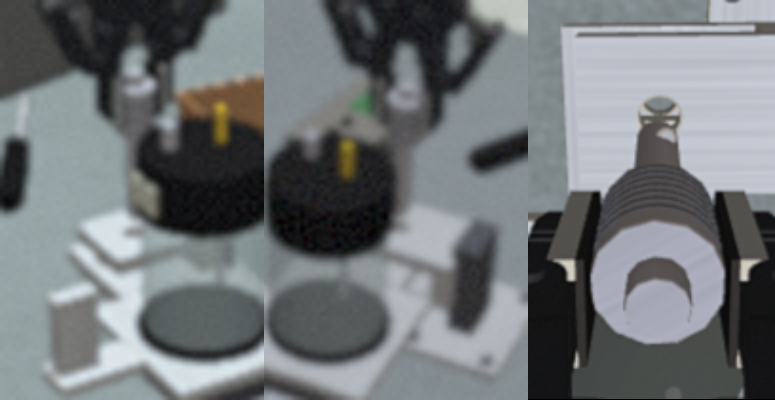

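```bash
python3 - <<'E'
from h import *
im=np.load('pics/w7.npy'); cm=vision.camera_model('wrist'); o=status.get_obs()
h=onz(cm,319.2,191,.075); print('hole',h,'tool',totool(h-o['tcp_pos']))
n=onz(cm,(658-528)/1.9+250,130+135/1.9,o['tcp_pos'][2]-.0944);print('nose',n-o['tcp_pos'])
print(im[172:206,319].mean(1).round(), im[188,300:340].mean(1).round())
E
```

```text
hole [0.58917298 0.09584588 0.075     ] tool [0.110901   0.00193255 0.00134773]
nose [ 0.00111203 -0.00040441 -0.0944    ]
[197. 201. 202. 201. 197. 193. 195. 191. 171. 144. 130. 130. 131. 132.
 133. 119.  88.  90.  94.  89.  90.  88.  83.  82.  79.  90. 122. 149.
 164. 149.  97.  81.  82.  84.] [195. 194. 194. 194. 195. 195. 195. 186. 170. 186. 196. 193. 178. 152.
 115.  92.  87.  88.  89.  88.  86.  87.  83.  81. 100. 143. 179. 193.
 196. 179. 176. 190. 196. 195. 195. 194. 194. 195. 194. 194.]
```

```bash

python3 -m handwheel '[{"ax":0,"ay":0,"az":0,"x":0.002,"y":0.0026,"z":0.0016,"gripper":0.2},{"ax":0,"ay":0,"az":0,"x":0.004,"y":0.0026,"z":0.0016,"gripper":0.2},{"ax":0,"ay":0,"az":0,"x":0.006,"y":0.0026,"z":0.0016,"gripper":0.2},{"ax":0,"ay":0,"az":0,"x":0.008,"y":0.0026,"z":0.0016,"gripper":0.2}]' | grep -E "tcp|force|gap"
python3 -m handwheel '[{"ax":0,"ay":0,"az":0,"x":0.001,"y":0,"z":0,"gripper":0.2},{"ax":0,"ay":0,"az":0,"x":0.002,"y":0,"z":0,"gripper":0.2}]' | grep -E "tcp|force|gap"
python3 -m handwheel '[{"ax":0,"ay":0,"az":0,"x":0.001,"y":0,"z":0,"gripper":0.2},{"ax":0,"ay":0,"az":0,"x":0.002,"y":0,"z":0,"gripper":0.2}]' | grep -E "tcp|force|gap"
python3 -m handwheel '[{"ax":0,"ay":0,"az":0,"x":0.001,"y":0,"z":0,"gripper":0.2},{"ax":0,"ay":0,"az":0,"x":0.0015,"y":0,"z":0,"gripper":0.2}]' | grep -E "tcp|force|gap"
```

```text
tcp_pos: [0.5884, 0.0972, 0.1761]
wrist_force: [-0.7, 0.4, -0.9]
finger_gap: 0.0262
tcp_pos: [0.5884, 0.0972, 0.1742]
wrist_force: [-0.5, -0.0, -1.5]
finger_gap: 0.0263
tcp_pos: [0.5884, 0.0972, 0.1723]
wrist_force: [0.7, 0.9, -1.4]
finger_gap: 0.026
tcp_pos: [0.5883, 0.0972, 0.1707]
wrist_force: [1.0, 0.5, -0.8]
finger_gap: 0.0267
```

```bash

python3 -m handwheel '[{"ax":0,"ay":0,"az":0,"x":0.0007,"y":0,"z":0,"gripper":0.2},{"ax":0,"ay":0,"az":0,"x":0.0015,"y":0,"z":0,"gripper":0.2}]' | grep -E "tcp|force"
python3 -m handwheel '[{"ax":0,"ay":0,"az":0,"x":0.0007,"y":0,"z":0,"gripper":0.2},{"ax":0,"ay":0,"az":0,"x":0.0015,"y":0,"z":0,"gripper":0.2}]' | grep -E "tcp|force"
python3 -m handwheel '[{"ax":0,"ay":0,"az":0,"x":0.0007,"y":0,"z":0,"gripper":0.2},{"ax":0,"ay":0,"az":0,"x":0.0015,"y":0,"z":0,"gripper":0.2}]' | grep -E "tcp|force"
```

```text
tcp_pos: [0.5884, 0.0972, 0.1694]
wrist_force: [-0.2, -0.0, 0.4]
tcp_pos: [0.5882, 0.0971, 0.1678]
wrist_force: [-2.1, -0.4, 1.0]
tcp_pos: [0.5881, 0.097, 0.1664]
wrist_force: [-5.0, -1.2, 2.7]
```

The nose is in the hole with its taper touching on the +x side, so I'll shift −x and continue.

```bash

python3 -m handwheel '[{"ax":0,"ay":0,"az":0,"x":0,"y":0,"z":-0.001,"gripper":0.2},{"ax":0,"ay":0,"az":0,"x":0,"y":0,"z":-0.0015,"gripper":0.2}]' | grep -E "tcp|force"
python3 -m handwheel '[{"ax":0,"ay":0,"az":0,"x":0.001,"y":0,"z":0,"gripper":0.2},{"ax":0,"ay":0,"az":0,"x":0.002,"y":0,"z":0,"gripper":0.2}]' | grep -E "tcp|force"
python3 -m handwheel '[{"ax":0,"ay":0,"az":0,"x":0.001,"y":0,"z":0,"gripper":0.2},{"ax":0,"ay":0,"az":0,"x":0.002,"y":0,"z":0,"gripper":0.2}]' | grep -E "tcp|force"
```

```text
tcp_pos: [0.5871, 0.0969, 0.1661]
wrist_force: [-0.1, 0.1, -2.0]
tcp_pos: [0.5869, 0.0968, 0.1642]
wrist_force: [-2.7, -0.7, 0.8]
tcp_pos: [0.5867, 0.0967, 0.1621]
wrist_force: [-3.8, -1.3, -0.1]
```

```bash

python3 -m handwheel '[{"ax":0,"ay":0,"az":0,"x":0,"y":0,"z":-0.0006,"gripper":0.2},{"ax":0,"ay":0,"az":0,"x":0,"y":0,"z":-0.001,"gripper":0.2}]' | grep -E "tcp|force"
python3 -m handwheel '[{"ax":0,"ay":0,"az":0,"x":0.0015,"y":0,"z":0,"gripper":0.2},{"ax":0,"ay":0,"az":0,"x":0.003,"y":0,"z":0,"gripper":0.2}]' | grep -E "tcp|force"
python3 -m handwheel '[{"ax":0,"ay":0,"az":0,"x":0.0015,"y":0,"z":0,"gripper":0.2},{"ax":0,"ay":0,"az":0,"x":0.003,"y":0,"z":0,"gripper":0.2}]' | grep -E "tcp|force"
```

```text
tcp_pos: [0.5862, 0.0966, 0.1621]
wrist_force: [-0.5, 0.2, -1.5]
tcp_pos: [0.5861, 0.0966, 0.1592]
wrist_force: [-0.5, -0.6, -1.4]
tcp_pos: [0.586, 0.0966, 0.1562]
wrist_force: [-0.5, 0.4, -0.3]
```

```bash

python3 -m handwheel '[{"ax":0,"ay":0,"az":0,"x":0.001,"y":0,"z":0,"gripper":0.2},{"ax":0,"ay":0,"az":0,"x":0.002,"y":0,"z":0,"gripper":0.2}]' | grep -E "tcp|force"
python3 -m handwheel '[{"ax":0,"ay":0,"az":0,"x":0.001,"y":0,"z":0,"gripper":0.2},{"ax":0,"ay":0,"az":0,"x":0.0015,"y":0,"z":0,"gripper":0.2}]' | grep -E "tcp|force"
python3 -m handwheel '[{"ax":0,"ay":0,"az":0,"x":0.0005,"y":0,"z":0,"gripper":0.2},{"ax":0,"ay":0,"az":0,"x":0.001,"y":0,"z":0,"gripper":0.2}]' | grep -E "tcp|force"
```

```text
tcp_pos: [0.586, 0.0965, 0.1543]
wrist_force: [0.4, 0.3, -1.4]
tcp_pos: [0.586, 0.0965, 0.1527]
wrist_force: [0.1, -0.1, -1.5]
tcp_pos: [0.586, 0.0965, 0.1518]
wrist_force: [-0.0, 0.4, -1.1]
```

```bash

python3 -m handwheel '[{"ax":0,"ay":0,"az":0,"x":0.0005,"y":0,"z":0,"gripper":0.2},{"ax":0,"ay":0,"az":0,"x":0.001,"y":0,"z":0,"gripper":0.2}]' | grep -E "tcp|force"
python3 -m handwheel '[{"ax":0,"ay":0,"az":0,"x":0.0005,"y":0,"z":0,"gripper":0.2},{"ax":0,"ay":0,"az":0,"x":0.001,"y":0,"z":0,"gripper":0.2}]' | grep -E "tcp|force"
python3 -m handwheel '[{"ax":0,"ay":0,"az":0,"x":0.0005,"y":0,"z":0,"gripper":0.2},{"ax":0,"ay":0,"az":0,"x":0.001,"y":0,"z":0,"gripper":0.2}]' | grep -E "tcp|force"
```

```text
tcp_pos: [0.586, 0.0965, 0.1509]
wrist_force: [-0.6, 0.1, -0.1]
tcp_pos: [0.5861, 0.0965, 0.1504]
wrist_force: [-1.6, -0.7, 2.9]
tcp_pos: [0.5863, 0.0964, 0.1497]
wrist_force: [-2.5, 0.4, 6.4]
```

The balls are resting on the lug (contact at TCP z ≈ 0.150, as expected). I'll release, rise, shut the fingers, and look.

```bash

python3 -m handwheel '[{"ax":0,"ay":0,"az":0,"x":-0.0006,"y":0,"z":0,"gripper":0.33},{"ax":0,"ay":0,"az":0,"x":-0.0006,"y":0,"z":0,"gripper":0.38},{"ax":0,"ay":0,"az":0,"x":-0.0006,"y":0,"z":0,"gripper":0.5},{"ax":0,"ay":0,"az":0,"x":-0.0006,"y":0,"z":0,"gripper":0.55}]' | grep -E "tcp|force|gap"
python3 -m handwheel '[{"ax":0,"ay":0,"az":0,"x":-0.015,"y":0,"z":0,"gripper":0.55},{"ax":0,"ay":0,"az":0,"x":-0.04,"y":0,"z":0,"gripper":0.55},{"ax":0,"ay":0,"az":0,"x":-0.065,"y":0,"z":0,"gripper":0.55},{"ax":0,"ay":0,"az":0,"x":-0.065,"y":0,"z":0,"gripper":0.55},{"ax":0,"ay":0,"az":0,"x":-0.065,"y":0,"z":0,"gripper":0.55}]' | grep -E "tcp|force|gap"
python3 - <<'E'
from h import *
o=st(); print(R.from_rotvec(o['orientation']).as_matrix().round(3))
w=snap('wrist','w8'); s=snap('side','s8'); c=snap('scene','c8'); cm=vision.camera_model('wrist'); np.save('pics/w8cm.npy',cm['extrinsics'])
print('btn pred',proj(cm,(.586,.0965,.169)))
p=np.array([.586,.0965,.14])
f=lambda i,n:(lambda u,v:(print(n,u,v),cv2.resize(i[v-40:v+35,u-27:u+27],None,fx=5,fy=5,interpolation=cv2.INTER_CUBIC))[1])(*map(int,proj(vision.camera_model(n),p)))
a,b=f(s,'side'),f(c,'scene'); e=cv2.resize(w[140:390,250:390],None,fx=1.5,fy=1.5)
cv2.imwrite('pics/m8.png',np.hstack([a,b,e])[:,:,::-1])
E
```

```text
tcp_pos: [0.5859, 0.0965, 0.1492]
wrist_force: [-0.6, -0.4, 0.6]
finger_gap: 0.0473
tcp_pos: [0.5857, 0.0965, 0.2136]
wrist_force: [0.5, -0.3, -0.3]
finger_gap: 0.0467
t 17.625 p [0.5857 0.0965 0.2136] F [ 0.5 -0.3 -0.3] gap 0.0467
[[-0.001 -0.264  0.965]
 [-0.     0.965  0.264]
 [-1.     0.    -0.001]]
btn pred [np.float64(318.2120626650888), np.float64(227.5172704498658)]
side 314 187
scene 343 185
```

View pics/m8.png

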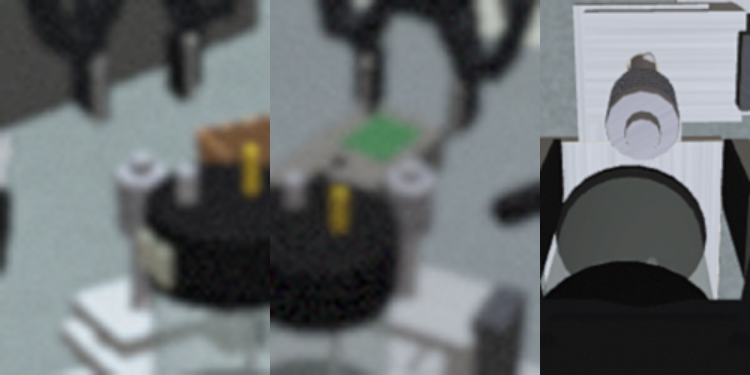

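The pin stands in the hole, its button at wrist pixel (319,225) as predicted within about 1 mm. I'll shut the fingers, come down on the button and press.

```bash

python3 -m handwheel '[{"ax":0,"ay":0,"az":0,"x":0,"y":0.0008,"z":0.0003,"gripper":0},{"ax":0,"ay":0,"az":0,"x":0,"y":0.0008,"z":0.0003,"gripper":0},{"ax":0,"ay":0,"az":0,"x":0,"y":0.0008,"z":0.0003,"gripper":0},{"ax":0,"ay":0,"az":0,"x":0.012,"y":0.0008,"z":0.0003,"gripper":0},{"ax":0,"ay":0,"az":0,"x":0.024,"y":0.0008,"z":0.0003,"gripper":0}]' | grep -E "tcp|force|gap"
python3 -m handwheel '[{"ax":0,"ay":0,"az":0,"x":0.001,"y":0,"z":0,"gripper":0},{"ax":0,"ay":0,"az":0,"x":0.002,"y":0,"z":0,"gripper":0}]' | grep -E "tcp|force"
python3 -m handwheel '[{"ax":0,"ay":0,"az":0,"x":0.001,"y":0,"z":0,"gripper":0},{"ax":0,"ay":0,"az":0,"x":0.002,"y":0,"z":0,"gripper":0}]' | grep -E "tcp|force"
python3 -m handwheel '[{"ax":0,"ay":0,"az":0,"x":0.001,"y":0,"z":0,"gripper":0},{"ax":0,"ay":0,"az":0,"x":0.002,"y":0,"z":0,"gripper":0}]' | grep -E "tcp|force"
```

```text
tcp_pos: [0.5859, 0.0974, 0.1891]
wrist_force: [-0.6, 0.6, -0.1]
finger_gap: 0.0002
tcp_pos: [0.5861, 0.0973, 0.1883]
wrist_force: [0.7, -0.6, 0.2]
tcp_pos: [0.5862, 0.0974, 0.1867]
wrist_force: [-0.6, -0.1, -1.3]
tcp_pos: [0.5864, 0.0974, 0.1852]
wrist_force: [-0.4, -0.8, 2.8]
```

```bash

python3 -m handwheel '[{"ax":0,"ay":0,"az":0,"x":0.001,"y":0,"z":0,"gripper":0},{"ax":0,"ay":0,"az":0,"x":0.002,"y":0,"z":0,"gripper":0}]' | grep -E "tcp|force"
python3 -m handwheel '[{"ax":0,"ay":0,"az":0,"x":0.001,"y":0,"z":0,"gripper":0},{"ax":0,"ay":0,"az":0,"x":0.002,"y":0,"z":0,"gripper":0}]' | grep -E "tcp|force"
python3 -m handwheel '[{"ax":0,"ay":0,"az":0,"x":0.001,"y":0,"z":0,"gripper":0},{"ax":0,"ay":0,"az":0,"x":0.002,"y":0,"z":0,"gripper":0}]' | grep -E "tcp|force"
python3 -m handwheel '[{"ax":0,"ay":0,"az":0,"x":0.001,"y":0,"z":0,"gripper":0},{"ax":0,"ay":0,"az":0,"x":0.002,"y":0,"z":0,"gripper":0}]' | grep -E "tcp|force"
```

```text
tcp_pos: [0.5861, 0.0974, 0.1825]
wrist_force: [-1.0, 0.3, 3.1]
tcp_pos: [0.5858, 0.0973, 0.1797]
wrist_force: [0.6, -1.1, 1.0]
tcp_pos: [0.586, 0.0973, 0.1782]
wrist_force: [0.5, -0.1, 1.1]
tcp_pos: [0.5861, 0.0974, 0.1764]
wrist_force: [-0.4, 0.1, 1.6]
```

The force is too low (1–3 N) for a pressed button, so I'll look before going on.

```bash
python3 - <<'E'
from h import *
o=st()
w=snap('wrist','w9'); s=snap('side','s9'); c=snap('scene','c9')
p=np.array([.586,.0965,.14])
f=lambda i,n:(lambda u,v:(print(n,u,v),cv2.resize(i[v-40:v+35,u-27:u+27],None,fx=5,fy=5,interpolation=cv2.INTER_CUBIC))[1])(*map(int,proj(vision.camera_model(n),p)))
a,b=f(s,'side'),f(c,'scene'); e=cv2.resize(w[140:390,250:390],None,fx=1.5,fy=1.5)
cv2.imwrite('pics/m9.png',np.hstack([a,b,e])[:,:,::-1])
E
```

```text
t 20.15 p [0.5861 0.0974 0.1764] F [-0.4  0.1  1.6] gap 0.0002
side 314 187
scene 343 185
```

View pics/m9.png

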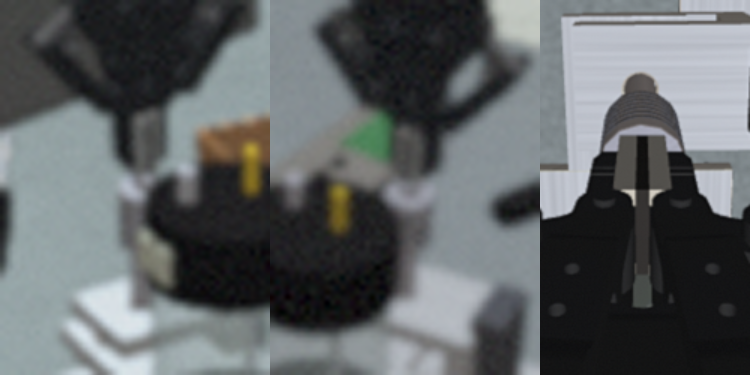

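The pin is upright with the fingers on its button, and it is lower than before, so it's sliding. I'll continue in small steps.

```bash

python3 -m handwheel '[{"ax":0,"ay":0,"az":0,"x":0.001,"y":0,"z":0,"gripper":0},{"ax":0,"ay":0,"az":0,"x":0.002,"y":0,"z":0,"gripper":0}]' | grep -E "tcp|force"
python3 -m handwheel '[{"ax":0,"ay":0,"az":0,"x":0.001,"y":0,"z":0,"gripper":0},{"ax":0,"ay":0,"az":0,"x":0.002,"y":0,"z":0,"gripper":0}]' | grep -E "tcp|force"
python3 -m handwheel '[{"ax":0,"ay":0,"az":0,"x":0.001,"y":0,"z":0,"gripper":0},{"ax":0,"ay":0,"az":0,"x":0.002,"y":0,"z":0,"gripper":0}]' | grep -E "tcp|force"
python3 -m handwheel '[{"ax":0,"ay":0,"az":0,"x":0.001,"y":0,"z":0,"gripper":0},{"ax":0,"ay":0,"az":0,"x":0.002,"y":0,"z":0,"gripper":0}]' | grep -E "tcp|force"
```

```text
tcp_pos: [0.5861, 0.0974, 0.1743]
wrist_force: [0.2, -0.4, 0.8]
tcp_pos: [0.586, 0.0974, 0.1722]
wrist_force: [0.1, -1.0, -0.1]
tcp_pos: [0.586, 0.0974, 0.1702]
wrist_force: [-0.5, 0.2, -0.1]
tcp_pos: [0.5861, 0.0974, 0.1683]
wrist_force: [0.2, 1.0, 0.8]
```

```bash
python3 - <<'E'
from h import *
o=st(); snap('side','s10'); snap('scene','c10')
d=vision.camera_model('side'); s=vision.camera_model('scene')
for z in(.169,.16,.124,.114,.075): print(z,np.round(proj(d,(.586,.0965,z)),1),np.round(proj(s,(.586,.0965,z)),1))
for n in('s8','s9','s10'): print(n,np.load(f'pics/{n}.npy')[172:214:1,311:316].mean((1,2)).round().astype(int))
for n in('c8','c9','c10'): print(n,np.load(f'pics/{n}.npy')[172:214:1,342:347].mean((1,2)).round().astype(int))
E
```

```text
t 21.3 p [0.5861 0.0974 0.1683] F [0.2 1.  0.8] gap 0.0002
0.169 [314.6 178.4] [344.  177.8]
0.16 [314.6 181.4] [343.9 180.3]
0.124 [314.9 192.9] [343.3 190.4]
0.114 [315. 196.] [343.2 193.1]
0.075 [315.2 208. ] [342.6 203.6]
s8 [156 157 158 158 160 167 170 159 148 154 168 157 126 100  93  92  91  88
  88  93 101 115 127 132 131 131 131 131 129 129 137 150 158 162 162 167
 180 205 222 225 225 216]
s9 [ 61  58  57  59  59  59  60  71  92 117 143 154 162 165 147 115  96  92
  93  93 101 107 110 108 112 124 129 130 130 127 138 151 159 160 160 157
 173 204 222 225 224 216]
s10 [ 48  57  61  61  60  57  56  57  56  62  76  99 124 146 160 165 151 123
 101  93  99 108 108 105 105 105 108 118 124 129 139 152 160 161 160 158
 175 205 222 224 224 216]
c8 [109 112 114 116 121 138 147 141 135 145 151 136 108  90  87  89  87  84
  82  86  95 101 106 107 109 111 117 123 126 128 130 136 152 171 182 185
 184 178 159 136 128 143]
c9 [ 76  73  74  73  72  71  74  76  91 114 128 134 144 148 133 107  89  83
  81  79  81  83  92  98 106 112 122 127 128 130 131 137 152 171 182 185
 183 176 159 135 128 142]
c10 [ 56  70  75  74  73  71  72  72  72  75  85 102 117 130 146 149 132 104
  84  80  81  83  81  83  85  95 108 118 123 125 127 134 151 170 182 185
 184 176 158 136 128 142]
```

The pin is going down with the fingers (about 17 mm so far). Continuing.

```bash

python3 -m handwheel '[{"ax":0,"ay":0,"az":0,"x":0.0015,"y":0,"z":0,"gripper":0},{"ax":0,"ay":0,"az":0,"x":0.003,"y":0,"z":0,"gripper":0}]' | grep -E "tcp|force"
python3 -m handwheel '[{"ax":0,"ay":0,"az":0,"x":0.0015,"y":0,"z":0,"gripper":0},{"ax":0,"ay":0,"az":0,"x":0.003,"y":0,"z":0,"gripper":0}]' | grep -E "tcp|force"
python3 -m handwheel '[{"ax":0,"ay":0,"az":0,"x":0.0015,"y":0,"z":0,"gripper":0},{"ax":0,"ay":0,"az":0,"x":0.003,"y":0,"z":0,"gripper":0}]' | grep -E "tcp|force"
```

```text
tcp_pos: [0.5864, 0.0974, 0.1661]
wrist_force: [-0.6, -0.1, 4.1]
tcp_pos: [0.5859, 0.0973, 0.162]
wrist_force: [-0.5, -0.5, 1.4]
tcp_pos: [0.5859, 0.0974, 0.1588]
wrist_force: [-0.1, -0.6, 0.0]
```

```bash

python3 -m handwheel '[{"ax":0,"ay":0,"az":0,"x":0.0015,"y":0,"z":0,"gripper":0},{"ax":0,"ay":0,"az":0,"x":0.003,"y":0,"z":0,"gripper":0}]' | grep -E "tcp|force"
python3 -m handwheel '[{"ax":0,"ay":0,"az":0,"x":0.0015,"y":0,"z":0,"gripper":0},{"ax":0,"ay":0,"az":0,"x":0.003,"y":0,"z":0,"gripper":0}]' | grep -E "tcp|force"
python3 -m handwheel '[{"ax":0,"ay":0,"az":0,"x":0.0015,"y":0,"z":0,"gripper":0},{"ax":0,"ay":0,"az":0,"x":0.003,"y":0,"z":0,"gripper":0}]' | grep -E "tcp|force"
python3 -m handwheel '[{"ax":0,"ay":0,"az":0,"x":0.0015,"y":0,"z":0,"gripper":0},{"ax":0,"ay":0,"az":0,"x":0.003,"y":0,"z":0,"gripper":0}]' | grep -E "tcp|force"
```

```text
tcp_pos: [0.586, 0.0974, 0.1562]
wrist_force: [0.3, 0.3, 0.3]
tcp_pos: [0.5863, 0.0974, 0.1537]
wrist_force: [0.3, -0.2, 3.5]
tcp_pos: [0.5863, 0.0974, 0.1508]
wrist_force: [0.7, 0.3, 3.4]
tcp_pos: [0.586, 0.0974, 0.147]
wrist_force: [0.5, 1.6, 1.1]
```

```bash

python3 -m handwheel '[{"ax":0,"ay":0,"az":0,"x":0.0015,"y":0,"z":0,"gripper":0},{"ax":0,"ay":0,"az":0,"x":0.003,"y":0,"z":0,"gripper":0}]' | grep -E "tcp|force"
python3 -m handwheel '[{"ax":0,"ay":0,"az":0,"x":0.001,"y":0,"z":0,"gripper":0},{"ax":0,"ay":0,"az":0,"x":0.002,"y":0,"z":0,"gripper":0}]' | grep -E "tcp|force"
python3 -m handwheel '[{"ax":0,"ay":0,"az":0,"x":0.001,"y":0,"z":0,"gripper":0},{"ax":0,"ay":0,"az":0,"x":0.002,"y":0,"z":0,"gripper":0}]' | grep -E "tcp|force"
python3 -m handwheel '[{"ax":0,"ay":0,"az":0,"x":0.001,"y":0,"z":0,"gripper":0},{"ax":0,"ay":0,"az":0,"x":0.002,"y":0,"z":0,"gripper":0}]' | grep -E "tcp|force"
```

```text
tcp_pos: [0.5859, 0.0973, 0.144]
wrist_force: [0.5, 0.0, 0.5]
tcp_pos: [0.586, 0.0973, 0.1422]
wrist_force: [-0.6, 0.3, -0.4]
tcp_pos: [0.586, 0.0974, 0.1403]
wrist_force: [-0.3, -0.6, 0.6]
tcp_pos: [0.5861, 0.0974, 0.1383]
wrist_force: [-0.1, -0.1, 0.6]
```

```bash

python3 -m handwheel '[{"ax":0,"ay":0,"az":0,"x":0.001,"y":0,"z":0,"gripper":0},{"ax":0,"ay":0,"az":0,"x":0.0015,"y":0,"z":0,"gripper":0}]' | grep -E "tcp|force"
python3 -m handwheel '[{"ax":0,"ay":0,"az":0,"x":0.001,"y":0,"z":0,"gripper":0},{"ax":0,"ay":0,"az":0,"x":0.0015,"y":0,"z":0,"gripper":0}]' | grep -E "tcp|force"
python3 -m handwheel '[{"ax":0,"ay":0,"az":0,"x":0.0007,"y":0,"z":0,"gripper":0},{"ax":0,"ay":0,"az":0,"x":0.0015,"y":0,"z":0,"gripper":0}]' | grep -E "tcp|force"
python3 - <<'E'
from h import *
o=st(); snap('side','s11'); snap('scene','c11')
for n in('s8','s10','s11'): print(n,np.load(f'pics/{n}.npy')[180:214,311:316].mean((1,2)).round().astype(int))
E
```

```text
tcp_pos: [0.5862, 0.0974, 0.1375]
wrist_force: [-0.7, 0.3, 4.4]
tcp_pos: [0.5863, 0.0974, 0.136]
wrist_force: [-1.5, 0.1, 5.9]
tcp_pos: [0.5863, 0.0974, 0.1348]
wrist_force: [-1.5, -0.6, 6.1]
t 24.9 p [0.5863 0.0974 0.1348] F [-1.5 -0.6  6.1] gap -0.0001
s8 [148 154 168 157 126 100  93  92  91  88  88  93 101 115 127 132 131 131
 131 131 129 129 137 150 158 162 162 167 180 205 222 225 225 216]
s10 [ 56  62  76  99 124 146 160 165 151 123 101  93  99 108 108 105 105 105
 108 118 124 129 139 152 160 161 160 158 175 205 222 224 224 216]
s11 [ 27  29  31  41  50  56  52  50  49  52  51  57  74 104 126 140 152 161
 156 133 108  95  91  94  98 101 101 101 117 159 202 221 223 214]
```

The pin has dropped about 49 mm, so it's at or near the seat. Now I press until the force rises sharply.

```bash

python3 -m handwheel '[{"ax":0,"ay":0,"az":0,"x":0.0005,"y":0,"z":0,"gripper":0},{"ax":0,"ay":0,"az":0,"x":0.001,"y":0,"z":0,"gripper":0}]' | grep -E "tcp|force"
python3 -m handwheel '[{"ax":0,"ay":0,"az":0,"x":0.0005,"y":0,"z":0,"gripper":0},{"ax":0,"ay":0,"az":0,"x":0.001,"y":0,"z":0,"gripper":0}]' | grep -E "tcp|force"
python3 -m handwheel '[{"ax":0,"ay":0,"az":0,"x":0.0005,"y":0,"z":0,"gripper":0},{"ax":0,"ay":0,"az":0,"x":0.001,"y":0,"z":0,"gripper":0}]' | grep -E "tcp|force"
```

```text
tcp_pos: [0.5864, 0.0974, 0.1341]
wrist_force: [-1.6, -0.5, 8.5]
tcp_pos: [0.5865, 0.0974, 0.1333]
wrist_force: [-3.2, -0.8, 8.9]
tcp_pos: [0.5865, 0.0974, 0.1325]
wrist_force: [-3.0, -0.0, 10.5]
```

```bash

python3 -m handwheel '[{"ax":0,"ay":0,"az":0,"x":0.0005,"y":0,"z":0,"gripper":0},{"ax":0,"ay":0,"az":0,"x":0.0008,"y":0,"z":0,"gripper":0}]' | grep -E "tcp|force"
python3 -m handwheel '[{"ax":0,"ay":0,"az":0,"x":0.0005,"y":0,"z":0,"gripper":0},{"ax":0,"ay":0,"az":0,"x":0.0008,"y":0,"z":0,"gripper":0}]' | grep -E "tcp|force"
```

```text
tcp_pos: [0.5867, 0.0974, 0.1325]
wrist_force: [-3.8, -0.1, 14.3]
tcp_pos: [0.5869, 0.0975, 0.1324]
wrist_force: [-5.4, -1.6, 16.2]
```

```bash

python3 -m handwheel '[{"ax":0,"ay":0,"az":0,"x":0.0005,"y":0,"z":0,"gripper":0},{"ax":0,"ay":0,"az":0,"x":0.0008,"y":0,"z":0,"gripper":0}]' | grep -E "tcp|force"
python3 -m handwheel '[{"ax":0,"ay":0,"az":0,"x":-0.005,"y":0,"z":0,"gripper":0},{"ax":0,"ay":0,"az":0,"x":-0.02,"y":0,"z":0,"gripper":0},{"ax":0,"ay":0,"az":0,"x":-0.06,"y":0,"z":0,"gripper":0},{"ax":0,"ay":0,"az":0,"x":-0.1,"y":0,"z":0,"gripper":0},{"ax":0,"ay":0,"az":0,"x":-0.1,"y":-0.03,"z":-0.06,"gripper":0}]' | grep -E "tcp|force"
python3 -m handwheel '[{"ax":0,"ay":0,"az":0,"x":0,"y":0,"z":0,"gripper":0},{"ax":0,"ay":0,"az":0,"x":0,"y":0,"z":0,"gripper":0}]' | grep -E "tcp|force"
python3 - <<'E'
from h import *
o=st()
w=snap('wrist','w12'); s=snap('side','s12'); c=snap('scene','c12'); cm=vision.camera_model('wrist')
print('btn',proj(cm,(.586,.0965,.12)),'lug',proj(cm,(.586,.0965,.075)))
p=np.array([.586,.0965,.09])
f=lambda i,n:(lambda u,v:(print(n,u,v),cv2.resize(i[v-40:v+35,u-27:u+27],None,fx=5,fy=5,interpolation=cv2.INTER_CUBIC))[1])(*map(int,proj(vision.camera_model(n),p)))
a,b=f(s,'side'),f(c,'scene'); u,v=map(int,proj(cm,(.586,.0965,.1))); u=max(u,60);v=max(v,60); e=cv2.resize(w[v-60:v+60,u-42:u+42],(262,375),interpolation=cv2.INTER_CUBIC)
cv2.imwrite('pics/m12.png',np.hstack([a,b,e])[:,:,::-1])
E
```

```text
tcp_pos: [0.5871, 0.0975, 0.1324]
wrist_force: [-7.5, -0.7, 20.2]
tcp_pos: [0.542, 0.0566, 0.232]
wrist_force: [-0.2, -1.1, 0.5]
tcp_pos: [0.5397, 0.0557, 0.2288]
wrist_force: [0.4, -0.4, 0.2]
t 27.375 p [0.5397 0.0557 0.2288] F [ 0.4 -0.4  0.2] gap -0.0002
btn [np.float64(396.65159071933147), np.float64(157.0847389847325)] lug [np.float64(384.3843552429105), np.float64(148.0768075193457)]
side 315 203
scene 342 199
```

View pics/m12.png

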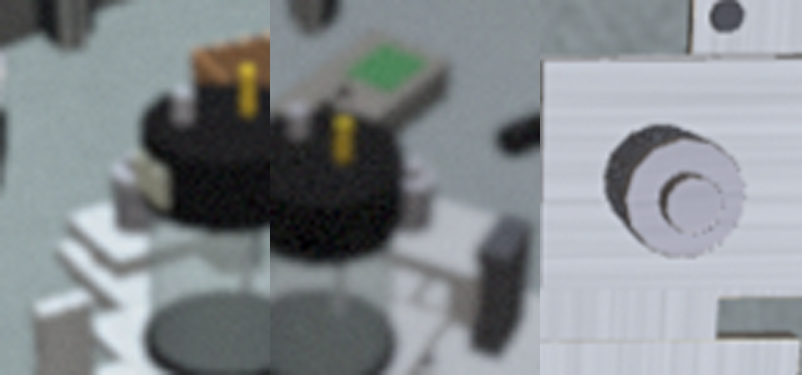

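The head sits flat on the lug. The button's offset from the head centre is about (8,7) px in the crop, against (8,6) expected for a fully sprung button and (3.5,2.6) for a pressed one. So it's out, and I'll hand in.

```bash
python3 - <<'E'
from h import *
print(ticket.finish_job())
E
```

```text
the job is handed in; nothing more can be done
None
```

The job is done and handed in at about 27 s of robot time: the carriage is on its stop and the ball-lock pin is seated in the bracket. The hand-in gave no verdict.

- **Carriage:** I pushed it about 68 mm by its tab until the force rose to about 10 N and it stopped moving. On the way the finger linkage rubbed the jar with about 7 N sideways. I saw it in the force reading and moved clear.
- **Pin:** I took the button pin from the rack, found the hole by camera and by feel, and stood the pin with its balls resting on the upper lug. I then pressed it down by its button until the force rose sharply to 20 N at the height expected for a seated pin, and let go.
- **Last checks:** The pictures show the head on the lug, and the button's offset in the wrist view matches fully out, so the balls should be locked. I did not pull on the pin to confirm it. The wrist force is near zero and the robot is clear of everything.
- **One disagreement:** While the pin slid down, the readings were mostly 0–4 N instead of the stated 5–16 N. The pictures showed it moving down with the fingers all the same.

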